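# Turn the leaf of the board book

### The arm

A 6-joint arm with a two-finger parallel gripper is mounted at the origin on the work surface. World frame = base frame: x ahead of the robot, y to its left, z up, the work surface at z = 0. Lengths are in m, angles in rad, forces in N, time in s.
With the tool pointing down it reaches from about 0.375 to 0.975 m from the base axis. Payload 3.8 kg.
Tool frame: the origin (TCP) lies at the very end of the fingers, on their centre line; the grasp point (between the pads) lies 19 mm behind it (bot.pinch_z is the distance from the TCP to the grasp point, in m); x points along the fingers, y is the direction in which the jaws open and shut, and the axes are right-handed (so a half turn about x gives the same grasp; the last joint's range is limited). The gripper opens to 85 mm and grips with 20 to 120 N. Pads are 22 mm wide; open, the fingers measure 114 mm over their backs; the gripper's body (76 mm by 85 mm) begins 54 mm behind the grasp point. The pads swing forward as they close: fully open they stand 13 mm farther back than shut.
Start: joints at [-1.277, 0.264, 1.604, -0, 1.274, -0.037], TCP at [0.219, -0.638, 0.231] pointing down, gripper open.
Joint ranges: [-2.63, 2.63], [-0.94, 2.18], [0.31, 2.57], [-1.31, 4.45], [0, 2.66], [-2.55, 2.55]. Speed limits (rad/s): [2.57, 2.57, 3.14, 3.14, 3.14, 3.14].

### API

Orientations are given as a rotation vector (axis times angle).
In Python, from workcell import monitor, imaging, finish_job, bot gives the robot as it stands.
- The arm moves only by the tool jog_arm, never from a script. Its argument "rows" is a list of rows, each a list of 7 numbers: the shift along the tool's x, y, z in m, then the turn, a rotation vector about the tool's x, y, z in rad, then the opening in per cent of the stroke, from 0 (shut) to 100 (fully open). A call has 1 to 20 rows; each row is the pose to reach, as a shift and turn from the pose measured when the call began, along the tool's axes at that moment; what a row does not reach only later rows make up. A row lasts 1/10 s, in which the tool goes at most 50 mm and 8.59 degrees, less where a joint would pass 70% of its speed; a pose out of reach is approached as far as the arm can. A call with a gripper value outside its range is refused whole. The fingers move at their own pace and stop on an object; "force" is the grip in N (left out, the last holds). Time passes only in rows, so rows that repeat a pose let the fingers close. It gives the time, the measured TCP pose, the force and the opening at its end, in the units of the state.
- monitor.read_state(): the state, without advancing time (a new reading comes with each control period).
- imaging.read_camera(name): name is "side" or "top"; returns the picture (480x640x3 uint8, blue, green, red); there is no depth.
- imaging.camera_params(name): a dict with "fx", "fy", "cx", "cy" (pixels), "T" (4x4, takes a point from camera to world coordinates). Camera axes: x right, y down, z forward; pixel columns grow to the right and rows downward; lengths in m; the calibration is good to about 2 mm. A picture is of the moment at which its call begins. camera_params takes no time and is no camera call.
- finish_job(): hands the job in, once; it reports no verdict.
The state is a dict: "time": time; "q": joint angles; "joint_vel": joint speeds; "joint_torque": joint torques, N m; "tool_pos": TCP position; "tcp_rot": TCP orientation; "wrist_force": force on the tool from outside, world axes, zero at the start; "torque": the same for the moment, N m; "width": opening from 0.0 (shut) to 1.0 (fully open).
Only numpy, scipy, OpenCV 4.12 (cv2) and the standard library are available. Lean on these libraries where they do the work, as an engineer would, in place of code of your own. Each camera call takes 0.05 s, during which the arm holds its last target. There are 200 camera calls.

### The job

On the library's craft table a wire-bound board book lies open with one stiff leaf half raised over its right-hand page, and a round tin standing on its left-hand page. With the fingertips and without gripping or lifting anything, first gently push the tin right off the book so that it stands upright on the table; then turn the leaf over the spine and press it gently down until it lies flat on the left-hand page. Leave everything else where it stands.

Things in the scene. Friction and masses are not known exactly. Their poses are not given: they have to be found in the camera images.
- book: The open board book, fixed; place and yaw change. Origin: on the table under the middle of the spine. Its x axis runs along the spine, away from the robot; y points to the left-hand page (the one with the tin), z up. Each page block reaches 132 mm from the spine line and 97 mm either way along the spine; page tops are 6 mm above the table. Spine rings rise 16 mm.
- leaf (a joint): Hinge of the stiff board leaf, in rad: 0 = flat on the right-hand page (-y of the book), pi/2 = upright, 3.14 (its stop) = flat on the left-hand page. It starts between 0.65 and 0.95. The hinge line runs along the book's x axis, 8 mm above the table, over the book's origin. Hinge friction (about 0.11 N m) holds the leaf at any angle where it is left; about 2 N at the free edge moves it. The stop is firm: meet it slowly.
- leaf_edge (a point): The middle of the leaf's free edge, 130 mm from the hinge line, half-way through the leaf's thickness. The leaf is 190 mm long along the spine, 4 mm thick, weighs about 120 g. Axes as the leaf's: x along the spine, -y from hinge to edge.
- tin_center (a point): The centre of the round metal tin, 60 mm in diameter, 36 mm tall (18 mm above its underside), about 0.18 kg; z is its axis. It starts upright on the left-hand page, so its underside is 6 mm above the table. The table is bare for 100 mm beyond the left-hand page's outer edge.
- cup_stack_a: A stack of six white plastic cups, 74 mm across, 123 mm tall. It stands on the table; its place changes. Origin: centre of its underside. A bystander: leave it where it is.
- stick_cup: A clear tumbler of wooden craft sticks, 70 mm across, 120 mm tall with the sticks. It stands on the table; its place changes. Origin: centre of its underside. A bystander: leave it where it is.
- glue_stick: An upright glue stick, 29 mm across, 88 mm tall. It stands on the table; its place changes. Origin: centre of its underside. A bystander: leave it where it is.
- crayon_box: A flat card box of crayons, 100 x 70 x 18 mm. It stands on the table; its place changes. Origin: centre of its underside. A bystander: leave it where it is.
- cup: A single white cup, mouth up, 74 mm across, 85 mm tall. It stands on the table; its place changes. Origin: centre of its underside. A bystander: leave it where it is.
- closed_book: A small closed book lying flat, 150 x 120 x 14 mm. It stands on the table; its place changes. Origin: centre of its underside. A bystander: leave it where it is.
Mind the look-alikes: they are no part of the job. Of the things like the part that bears tin_center, leave any that is pink; of the rest the smaller one is meant.

How it is judged:
By the outcome, as a careful person would: the job done as asked, in the order asked, and still so for the second after the job is handed in, with the robot touching nothing.
It also fails if it takes over 54 s, if anything falls off the work surface, if the arm or the gripper's body presses on something with over 40 N, if the wrist force passes 120 N, or if a joint passes its speed limit or range.

## Working session

There is one attempt and no reset: what is moved stays moved. The work goes in short steps, Python scripts to look and compute and a tool call to move; the robot and the scene stay as the last step left them, time stands still between calls to the robot, and variables do not carry over. Pictures are saved under pics/ and viewed, about 8 in all and at most 12, crops included, and the job is handed in when it is done.

Besides the shell and the picture viewer there is one more tool, called after ">>>" as name(argument=value, ...) on one line, values as JSON. jog_arm: Moves the arm, as the interface text tells. Its arguments: {"type":"object","properties":{"rows":{"type":"array","items":{"type":"array","items":{"type":"number"}}},"force":{"type":"number"}},"required":["rows"]}

```bash
mkdir -p pics; ls; python3 - <<'E'
from workcell import monitor, imaging, bot
import cv2,numpy as np
np.set_printoptions(precision=4,suppress=True)
for n in("top","side"):
    cv2.imwrite(f"pics/{n}0.png",imaging.read_camera(n)); p=imaging.camera_params(n); print(n,p)
print(monitor.read_state())
E
```

```text
pics
top {'fx': 436.03289381609693, 'fy': 436.03289381609693, 'cx': 316.32471296528314, 'cy': 239.15595688466868, 'T': array([[-0.0019, -0.9967,  0.0806,  0.4834],
       [-1.    ,  0.0023,  0.0049,  0.0439],
       [-0.0051, -0.0805, -0.9967,  1.0646],
       [ 0.    ,  0.    ,  0.    ,  1.    ]])}
side {'fx': 536.563809131513, 'fy': 536.563809131513, 'cx': 317.6017613565744, 'cy': 239.021014804242, 'T': array([[ 0.9979, -0.0539,  0.0363,  0.521 ],
       [-0.064 , -0.7194,  0.6916, -0.6511],
       [-0.0112, -0.6925, -0.7214,  0.755 ],
       [ 0.    ,  0.    ,  0.    ,  1.    ]])}
{'time': 0.1, 'q': array([-1.2769,  0.2647,  1.6052, -0.    ,  1.2737, -0.0369]), 'joint_vel': array([-0.    , -0.0016, -0.0032, -0.0002,  0.0004, -0.0014]), 'joint_torque': array([  0.0005, -51.6708, -36.8588,   0.    ,   0.0063,  -0.0001]), 'tool_pos': array([ 0.219 , -0.6378,  0.2301]), 'tcp_rot': array([ 2.0427,  0.3432, -2.0434]), 'wrist_force': array([ 0.676 , -0.7152, -0.4656]), 'torque': array([0.081 , 0.0407, 0.0125]), 'width': 0.9955503320566432}
```

View pics/top0.png

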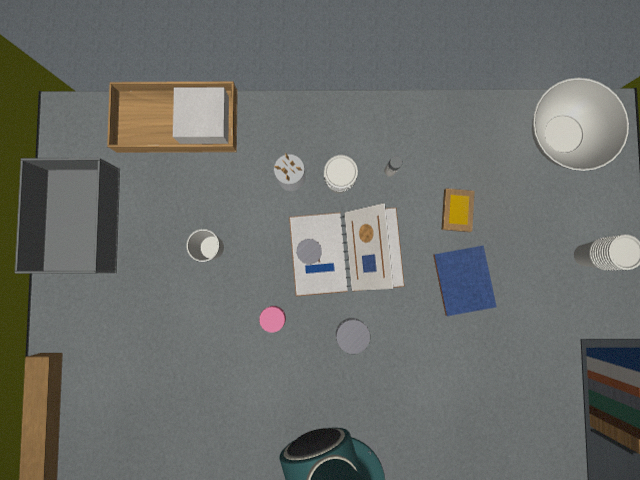

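View pics/side0.png

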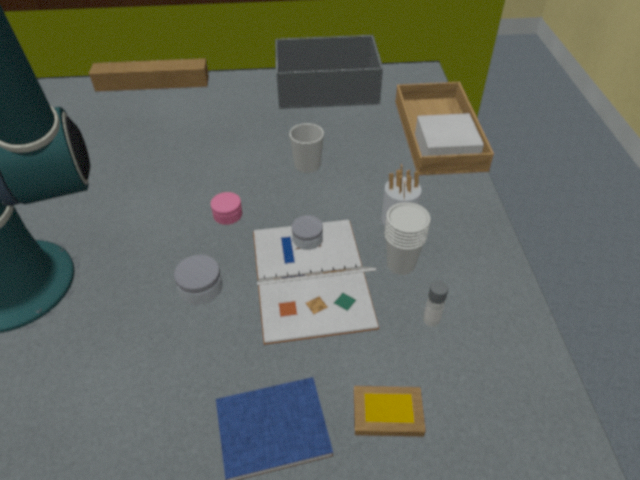

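The top view shows the book with its spine from about (343,217) to (348,290). The small grey tin is on the left page at (309,251), and the raised leaf's edge is near x≈388. The look-alikes, pink at (272,319) and large grey at (353,336), are off the book. In the side view the leaf is nearly edge-on.

```bash
cat > h.py <<'E'
import numpy as np,cv2
from workcell import monitor,imaging,bot
from scipy.spatial.transform import Rotation as R
np.set_printoptions(precision=4,suppress=True)
def ray(n,uv,z):
    p=imaging.camera_params(n);T=p["T"]
    d=T[:3,:3]@[(uv[0]-p["cx"])/p["fx"],(uv[1]-p["cy"])/p["fy"],1]
    return T[:3,3]+d*(z-T[2,3])/d[2]
def proj(n,X):
    p=imaging.camera_params(n);T=p["T"];c=T[:3,:3].T@(np.asarray(X)-T[:3,3])
    return np.array([p["cx"]+p["fx"]*c[0]/c[2],p["cy"]+p["fy"]*c[1]/c[2]])
E
python3 - <<'E'
from h import *
a=cv2.imread("pics/top0.png");s=cv2.imread("pics/side0.png")
cv2.imwrite("pics/c.png",np.hstack([cv2.resize(a[190:310,270:420],None,fx=2.6,fy=4.0*.65,interpolation=2),cv2.resize(s[205:345,240:390],None,fx=2.6,fy=2.6,interpolation=2)[:312]]))
for n,i in(("top",a),("side",s)):
    h=cv2.cvtColor(i,cv2.COLOR_BGR2HSV)
    m=((h[...,2]>165)).astype(np.uint8)
    for c in cv2.findContours(m,0,2)[0]:
        if cv2.contourArea(c)>1500:
            print(n,cv2.boundingRect(c),cv2.approxPolyDP(c,4,True)[:,0].tolist())
    g=(abs(i.astype(int)-np.array(i[251,309] if n=="top" else i[225,308])).sum(2)<25).astype(np.uint8)
    w=np.zeros_like(g)
    if n=="top": w[225:275,292:330]=1
    else: w[210:250,285:330]=1
    for c in cv2.findContours(g*w,0,2)[0]:
        if cv2.contourArea(c)>100: print(n,"tin",cv2.fitEllipse(c))
for k,uv,z in(("cup",(205,246),.085),("sticks",(289,170),.11),("stack",(340,172),.123),("glue",(394,163),.088)): print(k,ray("top",uv,z))
E
```

```text
top (290, 213, 57, 82) [[339, 213], [290, 217], [296, 294], [346, 290]]
top (345, 204, 59, 87) [[395, 208], [385, 210], [381, 204], [345, 213], [352, 290], [403, 285]]
top (119, 88, 105, 51) [[223, 88], [174, 88], [172, 105], [120, 101], [119, 119], [138, 117], [120, 117], [122, 113], [141, 112], [171, 113], [173, 118], [123, 121], [119, 128], [172, 124], [170, 138], [222, 136]]
top (534, 78, 95, 93) [[568, 79], [552, 86], [538, 102], [535, 134], [556, 162], [593, 169], [612, 160], [623, 146], [626, 112], [602, 84]]
top tin ((308.7818298339844, 250.9722137451172), (23.60585594177246, 24.246042251586914), 130.4021453857422)
side (260, 272, 117, 69) [[362, 274], [260, 283], [265, 339], [376, 325]]
side (255, 221, 105, 56) [[348, 222], [325, 223], [322, 246], [295, 250], [296, 261], [287, 265], [279, 237], [289, 235], [289, 227], [256, 231], [259, 276], [359, 264]]
side tin ((308.39898681640625, 227.33985900878906), (24.805408477783203, 36.08399963378906), 109.96932220458984)
cup [0.5477 0.2997 0.085 ]
sticks [0.7151 0.1091 0.11  ]
stack [ 0.7072 -0.0037  0.123 ]
glue [ 0.7359 -0.1286  0.088 ]
```

View pics/c.png

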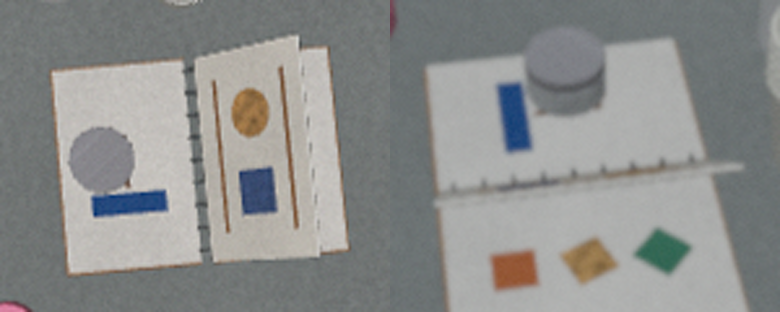

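```bash
python3 - <<'E'
from h import *
C=np.array([ray("top",p,.006) for p in((290.5,217),(296,294.5),(396,208),(403.5,285.5))])
print(C)
o=C.mean(0);ex=C[0]-C[1]+C[2]-C[3];ex[2]=0;ex/=np.linalg.norm(ex);ey=np.array([-ex[1],ex[0],0])
print("origin",o,"yaw",np.arctan2(ex[1],ex[0]),"spans",[(C[i]-C[j]) for i,j in((0,1),(2,3),(0,2),(1,3))])
f=lambda X:np.array([(X-o)@ex,(X-o)@ey,X[2]])
print("corners book",[f(c) for c in C])
t=ray("top",(308.8,251),.042);print("tin",t,f(t),"side",ray("side",(308.4,229.5),.042))
print("tin diam",24/436*(1.0646-.042))
for p in((385.4,203.8),(393,288.5)):
    # find theta with edge point on ray
    best=min(np.linspace(.6,1,81),key=lambda th:abs(f(ray("top",p,.008+.13*np.sin(th)))[1]+.13*np.cos(th)))
    print("th",best,f(ray("top",p,.008+.13*np.sin(best))))
for k,uv,z in(("cup",(205,246),.085),("sticks",(289,168),.11),("stack",(340,172),.123),("pink",(272,319),.04),("grey",(353,336),.04)): print(k,f(ray("top",uv,z)))
yaw=np.arctan2(ex[1],ex[0])
s=monitor.read_state();Rt=R.from_rotvec(s["tcp_rot"]);print(Rt.as_matrix())
for sg in(1,-1):
  G=R.from_matrix(np.c_[[0,0,-1],sg*ex,np.cross([0,0,-1],sg*ex)])
  print(sg,"rel rot",(Rt.inv()*G).as_rotvec(),G.as_rotvec())
  for nm,b in(("tinpre",(f(t)[0],.022,.2)),):
    W=o+ex*b[0]+ey*b[1];W[2]=b[2];print(nm,W,"shift",Rt.inv().apply(W-s["tool_pos"]))
E
```

```text
[[ 0.6235  0.1122  0.006 ]
 [ 0.4352  0.0983  0.006 ]
 [ 0.645  -0.1461  0.006 ]
 [ 0.4563 -0.161   0.006 ]]
origin [ 0.54   -0.0242  0.006 ] yaw 0.07611218622839791 spans [array([0.1883, 0.0138, 0.    ]), array([0.1887, 0.0149, 0.    ]), array([-0.0215,  0.2582,  0.    ]), array([-0.0211,  0.2594,  0.    ])]
corners book [array([0.0936, 0.1296, 0.006 ]), array([-0.0952,  0.1301,  0.006 ]), array([ 0.0954, -0.1296,  0.006 ]), array([-0.0939, -0.1301,  0.006 ])]
tin [0.5382 0.0666 0.042 ] [0.0051 0.0907 0.042 ] side [0.5412 0.0585 0.042 ]
tin diam 0.05628990825688073
th 0.825 [ 0.0932 -0.0884  0.1035]
th 0.83 [-0.0946 -0.0879  0.1039]
cup [0.0323 0.3223 0.085 ]
sticks [0.1893 0.1192 0.11  ]
stack [0.1682 0.0077 0.123 ]
pink [-0.1459  0.1881  0.04  ]
grey [-0.1992  0.0037  0.04  ]
[[-0.0006  0.3248 -0.9458]
 [ 0.002  -0.9458 -0.3248]
 [-1.     -0.0021 -0.    ]]
1 rel rot [-1.3161 -0.0014  0.0017] [ 1.153   1.2442 -1.153 ]
tinpre [ 0.5434 -0.0018  0.2   ] shift [ 0.0311 -0.496  -0.5133]
-1 rel rot [1.8255 0.0019 0.0015] [-1.265   1.1722  1.265 ]
tinpre [ 0.5434 -0.0018  0.2   ] shift [ 0.0311 -0.496  -0.5133]
```

>>> jog_arm(rows=[[0, -0.504, -0.515, -1.316, 0, 0, 40], [0, -0.504, -0.515, -1.316, 0, 0, 40], [0, -0.504, -0.515, -1.316, 0, 0, 40], [0, -0.504, -0.515, -1.316, 0, 0, 40], [0, -0.504, -0.515, -1.316, 0, 0, 40], [0, -0.504, -0.515, -1.316, 0, 0, 40], [0, -0.504, -0.515, -1.316, 0, 0, 40], [0, -0.504, -0.515, -1.316, 0, 0, 40], [0, -0.504, -0.515, -1.316, 0, 0, 40], [0, -0.504, -0.515, -1.316, 0, 0, 40], [0, -0.504, -0.515, -1.316, 0, 0, 40], [0, -0.504, -0.515, -1.316, 0, 0, 40], [0, -0.504, -0.515, -1.316, 0, 0, 40], [0, -0.504, -0.515, -1.316, 0, 0, 40], [0, -0.504, -0.515, -1.316, 0, 0, 40], [0, -0.504, -0.515, -1.316, 0, 0, 40], [0, -0.504, -0.515, -1.316, 0, 0, 40], [0, -0.504, -0.515, -1.316, 0, 0, 40]])

```text
time: 1.9
tool_pos: [0.5418, 0.0053, 0.2307]
tcp_rot: [1.154, 1.246, -1.154]
wrist_force: [0.5, -0.2, -0.9]
width: 0.401
```

>>> jog_arm(rows=[[0.05, 0, 0, 0, 0, 0, 40], [0.1, 0, 0, 0, 0, 0, 40], [0.14, 0, 0, 0, 0, 0, 40], [0.17, 0, 0, 0, 0, 0, 40], [0.19, 0, 0, 0, 0, 0, 40], [0.205, 0, 0, 0, 0, 0, 40], [0.217, 0, 0, 0, 0, 0, 40], [0.217, 0, 0, 0, 0, 0, 40]])

```text
time: 2.7
tool_pos: [0.5403, 0.005, 0.0125]
tcp_rot: [1.154, 1.247, -1.156]
wrist_force: [-0.9, -0.2, -0.5]
width: 0.398
```

```bash
python3 - <<'E'
from h import *
s=imaging.read_camera("side");cv2.imwrite("pics/s1.png",cv2.resize(s[120:345,200:440],None,fx=2.5,fy=2.5,interpolation=2))
print(monitor.read_state()["tool_pos"],monitor.read_state()["wrist_force"])
E
```

```text
[0.5412 0.0051 0.0136] [0.17   0.5459 0.4933]
```

View pics/s1.png

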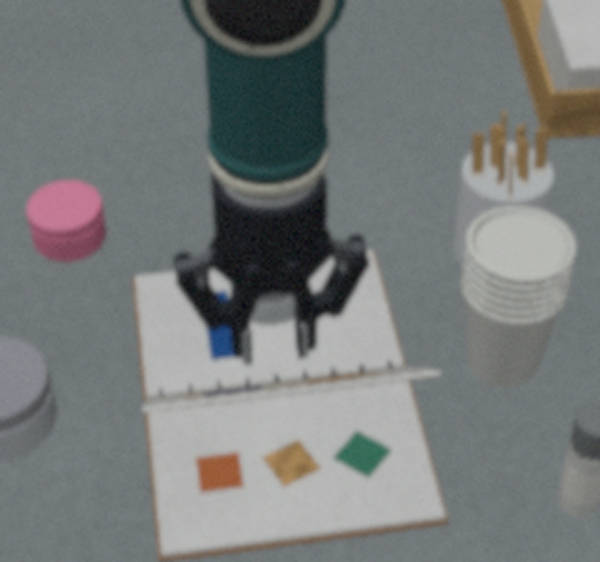

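The fingers straddle the tin's centre line behind it, just left of the spine. I'll push now.

>>> jog_arm(rows=[[0, 0, -0.006, 0, 0, 0, 40], [0, 0, -0.012, 0, 0, 0, 40], [0, 0, -0.017, 0, 0, 0, 40], [0, 0, -0.021, 0, 0, 0, 40], [0, 0, -0.025, 0, 0, 0, 40], [0, 0, -0.029, 0, 0, 0, 40], [0, 0, -0.033, 0, 0, 0, 40], [0, 0, -0.037, 0, 0, 0, 40], [0, 0, -0.041, 0, 0, 0, 40], [0, 0, -0.045, 0, 0, 0, 40], [0, 0, -0.049, 0, 0, 0, 40], [0, 0, -0.053, 0, 0, 0, 40], [0, 0, -0.057, 0, 0, 0, 40], [0, 0, -0.061, 0, 0, 0, 40], [0, 0, -0.064, 0, 0, 0, 40], [0, 0, -0.067, 0, 0, 0, 40], [0, 0, -0.07, 0, 0, 0, 40], [0, 0, -0.073, 0, 0, 0, 40], [0, 0, -0.076, 0, 0, 0, 40]])

```text
time: 4.65
tool_pos: [0.5356, 0.0812, 0.0138]
tcp_rot: [1.154, 1.246, -1.155]
wrist_force: [-0.3, -1.2, 0.7]
width: 0.4
```

>>> jog_arm(rows=[[0, 0, -0.003, 0, 0, 0, 40], [0, 0, -0.006, 0, 0, 0, 40], [0, 0, -0.009, 0, 0, 0, 40], [0, 0, -0.012, 0, 0, 0, 40], [0, 0, -0.015, 0, 0, 0, 40], [0, 0, -0.018, 0, 0, 0, 40], [0, 0, -0.021, 0, 0, 0, 40], [0, 0, -0.024, 0, 0, 0, 40], [0, 0, -0.027, 0, 0, 0, 40], [0, 0, -0.03, 0, 0, 0, 40], [0, 0, -0.033, 0, 0, 0, 40], [0, 0, -0.035, 0, 0, 0, 40], [0, 0, -0.036, 0, 0, 0, 40], [0, 0, -0.036, 0, 0, 0, 40]])

```text
time: 6.05
tool_pos: [0.5329, 0.1173, 0.0139]
tcp_rot: [1.155, 1.246, -1.155]
wrist_force: [-0.0, 0.5, 0.6]
width: 0.402
```

```bash
python3 - <<'E'
from h import *
s=imaging.read_camera("side");t=imaging.read_camera("top")
cv2.imwrite("pics/s2.png",np.hstack([cv2.resize(s[100:345,200:400],None,fx=2,fy=2,interpolation=2),cv2.resize(t[180:320,180:380],None,fx=2,fy=3.5,interpolation=2)]))
print(monitor.read_state())
E
```

```text
{'time': 6.15, 'q': array([0.1695, 0.2581, 2.0584, 0.0028, 0.8267, 0.0932]), 'joint_vel': array([-0.0008,  0.0012, -0.0013, -0.0001, -0.0018,  0.0013]), 'joint_torque': array([  0.041 , -42.6045, -28.1906,   0.0064,   0.0111,   0.0014]), 'tool_pos': array([0.5329, 0.1172, 0.0139]), 'tcp_rot': array([ 1.1547,  1.2462, -1.1548]), 'wrist_force': array([-0.3868,  0.9064, -0.6588]), 'torque': array([0.029 , 0.0305, 0.0608]), 'width': 0.3974318951959936}
```

View pics/s2.png

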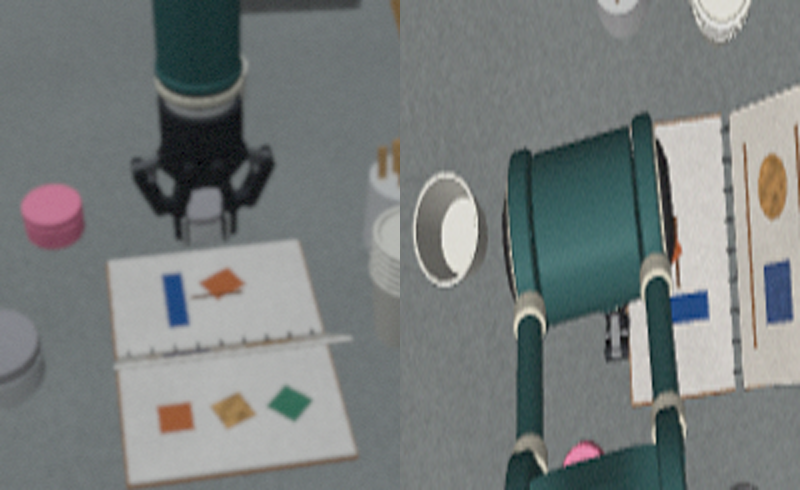

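>>> jog_arm(rows=[[0, 0, 0.01, 0, 0, 0, 40], [0, 0, 0.018, 0, 0, 0, 40], [-0.04, 0, 0.02, 0, 0, 0, 40], [-0.09, 0, 0.02, 0, 0, 0, 40], [-0.14, 0, 0.02, 0, 0, 0, 0], [-0.17, 0, 0.06, 0, 0, 0, 0], [-0.17, 0, 0.11, 0, 0, 0, 0], [-0.17, 0, 0.16, 0, 0, 0, 0], [-0.17, 0, 0.21, 0, 0, 0, 0], [-0.17, 0, 0.26, 0, 0, 0, 0], [-0.17, 0, 0.285, 0, 0, 0, 0], [-0.17, 0, 0.285, 0, 0, 0, 0], [-0.14, 0, 0.285, 0, 0, 0, 0], [-0.1, 0, 0.285, 0, 0, 0, 0], [-0.065, 0, 0.285, 0, 0, 0, 0], [-0.06, 0, 0.285, 0, 0, 0, 0], [-0.06, 0, 0.285, 0, 0, 0, 0]])

```text
time: 7.85
tool_pos: [0.5529, -0.1663, 0.0722]
tcp_rot: [1.154, 1.25, -1.156]
wrist_force: [0.5, -0.4, 0.4]
width: -0.0
```

```bash
python3 - <<'E'
from h import *
s=imaging.read_camera("side");t=imaging.read_camera("top")
cv2.imwrite("pics/s3.png",np.hstack([cv2.resize(s[100:345,200:400],None,fx=2,fy=2,interpolation=2),cv2.resize(t[180:320,220:420],None,fx=2,fy=3.5,interpolation=2)]))
g=(abs(t.astype(int)-np.array([160,150,150])).sum(2)<45).astype(np.uint8);g[:,:255]=0;g[:,305:]=0;g[:220]=0;g[285:]=0
for c in cv2.findContours(g,0,2)[0]:
    if cv2.contourArea(c)>60: e=cv2.fitEllipse(c);print(e,ray("top",e[0],.036))
st=monitor.read_state();print(st["tool_pos"],st["width"],st["wrist_force"])
E
```

```text
((273.14306640625, 255.11195373535156), (22.95730209350586, 23.52553939819336), 39.70737075805664) [0.529  0.1509 0.036 ]
[ 0.5556 -0.1673  0.0753] 0.002006494204009479 [0.1061 0.1447 1.0185]
```

View pics/s3.png

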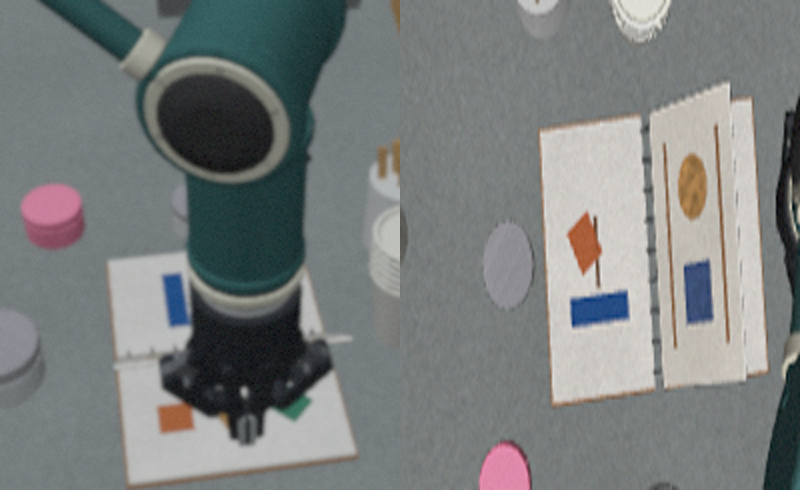

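The tin stands upright and clear of the book, with its centre about 175 mm from the spine. The leaf hasn't moved, and the shut fingers are outside its free edge. Next I'll raise the leaf.

>>> jog_arm(rows=[[0, 0, -0.012, 0, 0, 0, 0], [0, 0, -0.024, 0, 0, 0, 0], [0, 0, -0.034, 0, 0, 0, 0], [0, 0, -0.04, 0, 0, 0, 0], [0, 0, -0.046, 0, 0, 0, 0], [-0.002, 0, -0.052, 0, 0, 0, 0], [-0.004, 0, -0.058, 0, 0, 0, 0], [-0.006, 0, -0.064, 0, 0, 0, 0], [-0.008, 0, -0.07, 0, 0, 0, 0], [-0.01, 0, -0.076, 0, 0, 0, 0], [-0.012, 0, -0.082, 0, 0, 0, 0], [-0.014, 0, -0.088, 0, 0, 0, 0], [-0.016, 0, -0.094, 0, 0, 0, 0], [-0.018, 0, -0.1, 0, 0, 0, 0], [-0.018, 0, -0.106, 0, 0, 0, 0], [-0.018, 0, -0.112, 0, 0, 0, 0], [-0.018, 0, -0.118, 0, 0, 0, 0], [-0.018, 0, -0.123, 0, 0, 0, 0], [-0.018, 0, -0.128, 0, 0, 0, 0], [-0.018, 0, -0.133, 0, 0, 0, 0]])

```text
time: 9.95
tool_pos: [0.5477, -0.0341, 0.0957]
tcp_rot: [1.158, 1.24, -1.15]
wrist_force: [0.0, -0.6, 11.5]
width: -0.001
```

```bash
python3 - <<'E'
from h import *
s=imaging.read_camera("side");t=imaging.read_camera("top")
cv2.imwrite("pics/s4.png",np.hstack([cv2.resize(s[100:345,200:400],None,fx=2,fy=2,interpolation=2),cv2.resize(t[180:320,220:420],None,fx=2,fy=3.5,interpolation=2)]))
st=monitor.read_state();p=st["tool_pos"];print(p,st["wrist_force"])
d=p[:2]-[.54,-.0242];Y=d@[-.076,.997];print("x'",d@[.997,.076],"Y",Y)
for th in np.r_[np.arange(1.6,3.0,.07),3.0,3.05,3.1,3.1416]:
  r=.085;print(round(th,2),np.round([-(.008+r*np.sin(th)-.002*np.cos(th)-p[2]),-(-r*np.cos(th)-.002*np.sin(th)-.011-Y)],3))
E
```

```text
[ 0.5476 -0.0335  0.0956] [ 1.0818 -0.3307 10.2044]
x' 0.006876210721842928 Y -0.009809547343742106
1.6 [0.003 0.001]
1.67 [ 0.003 -0.005]
1.74 [ 0.003 -0.011]
1.81 [ 0.005 -0.017]
1.88 [ 0.006 -0.023]
1.95 [ 0.008 -0.028]
2.02 [ 0.01  -0.034]
2.09 [ 0.013 -0.039]
2.16 [ 0.016 -0.044]
2.23 [ 0.019 -0.049]
2.3 [ 0.023 -0.054]
2.37 [ 0.027 -0.058]
2.44 [ 0.031 -0.062]
2.51 [ 0.036 -0.066]
2.58 [ 0.041 -0.07 ]
2.65 [ 0.046 -0.073]
2.72 [ 0.051 -0.076]
2.79 [ 0.056 -0.078]
2.86 [ 0.062 -0.08 ]
2.93 [ 0.068 -0.081]
3.0 [ 0.074 -0.083]
3.05 [ 0.078 -0.083]
3.1 [ 0.082 -0.084]
3.14 [ 0.086 -0.084]
```

View pics/s4.png

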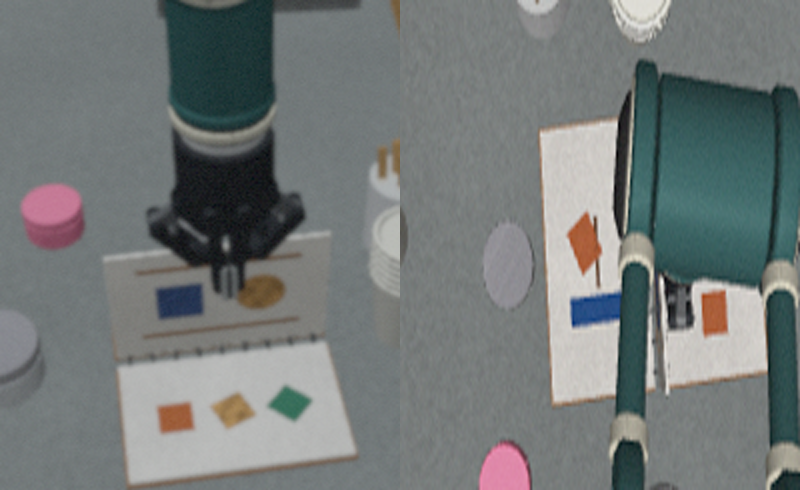

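The leaf is upright, but its top edge is bearing on the finger root: 10 N upward. I'll raise the tool about 18 mm so only the fingertip touches, then carry on round.

>>> jog_arm(rows=[[-0.008, 0, 0.004, 0, 0, 0, 0], [-0.018, 0, 0.004, 0, 0, 0, 0], [-0.018, 0, 0, 0, 0, 0, 0], [-0.0175, 0, -0.004, 0, 0, 0, 0], [-0.017, 0, -0.008, 0, 0, 0, 0], [-0.016, 0, -0.0145, 0, 0, 0, 0], [-0.015, 0, -0.022, 0, 0, 0, 0], [-0.013, 0, -0.029, 0, 0, 0, 0], [-0.0105, 0, -0.036, 0, 0, 0, 0], [-0.008, 0, -0.0425, 0, 0, 0, 0], [-0.0045, 0, -0.049, 0, 0, 0, 0], [-0.001, 0, -0.0555, 0, 0, 0, 0], [0.0035, 0, -0.0615, 0, 0, 0, 0], [0.008, 0, -0.067, 0, 0, 0, 0], [0.013, 0, -0.0725, 0, 0, 0, 0], [0.018, 0, -0.0775, 0, 0, 0, 0], [0.024, 0, -0.0825, 0, 0, 0, 0], [0.024, 0, -0.0825, 0, 0, 0, 0]])

```text
time: 11.85
tool_pos: [0.5406, 0.0494, 0.0705]
tcp_rot: [1.156, 1.243, -1.151]
wrist_force: [-0.4, -0.2, 0.7]
width: 0.002
```

```bash
python3 - <<'E'
from h import *
s=imaging.read_camera("side")
cv2.imwrite("pics/s5.png",cv2.resize(s[100:345,200:440],None,fx=2,fy=2,interpolation=2))
st=monitor.read_state();p=st["tool_pos"];print(p,st["wrist_force"])
d=p[:2]-[.54,-.0242];Y=d@[-.076,.997];print("x'",d@[.997,.076],"Y",Y)
for th in np.r_[np.arange(2.51,3.1,.05),3.1,3.1416]:
  r=.105;print(round(th,2),np.round([-(.008+r*np.sin(th)-.002*np.cos(th)-p[2]),-(-r*np.cos(th)-.002*np.sin(th)-.011-Y)],4))
E
```

```text
[0.541  0.0491 0.0709] [-0.2148 -0.0701 -0.1831]
x' 0.006527963945588369 Y 0.07305617621603284
2.51 [-0.0007  0.0005]
2.56 [ 0.0036 -0.0026]
2.61 [ 0.008  -0.0054]
2.66 [ 0.0125 -0.0081]
2.71 [ 0.0172 -0.0105]
2.76 [ 0.022  -0.0126]
2.81 [ 0.0269 -0.0146]
2.86 [ 0.0318 -0.0163]
2.91 [ 0.0369 -0.0177]
2.96 [ 0.042  -0.0189]
3.01 [ 0.0472 -0.0198]
3.06 [ 0.0524 -0.0204]
3.1 [ 0.0566 -0.0208]
3.14 [ 0.0609 -0.0209]
```

View pics/s5.png

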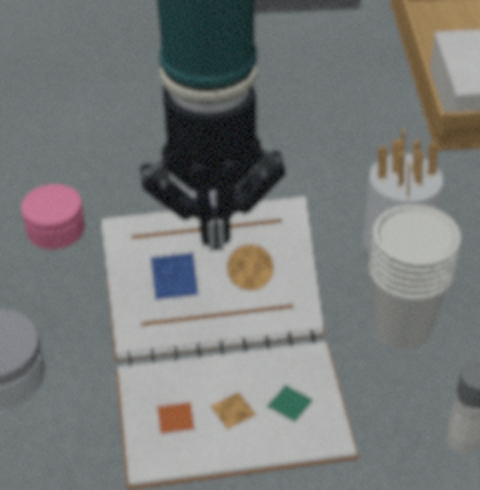

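The leaf has passed upright and leans over the left page with the fingertip on its face. Now I'll lower it, slowing near the stop.

>>> jog_arm(rows=[[0.0036, 0, -0.0026, 0, 0, 0, 0], [0.008, 0, -0.0054, 0, 0, 0, 0], [0.0125, 0, -0.008, 0, 0, 0, 0], [0.017, 0, -0.0105, 0, 0, 0, 0], [0.022, 0, -0.0125, 0, 0, 0, 0], [0.027, 0, -0.0145, 0, 0, 0, 0], [0.032, 0, -0.016, 0, 0, 0, 0], [0.037, 0, -0.0175, 0, 0, 0, 0], [0.041, 0, -0.019, 0, 0, 0, 0], [0.045, 0, -0.0195, 0, 0, 0, 0], [0.048, 0, -0.02, 0, 0, 0, 0], [0.0505, 0, -0.0203, 0, 0, 0, 0], [0.053, 0, -0.0205, 0, 0, 0, 0], [0.055, 0, -0.0207, 0, 0, 0, 0], [0.0565, 0, -0.0208, 0, 0, 0, 0], [0.0575, 0, -0.021, 0, 0, 0, 0], [0.0585, 0, -0.021, 0, 0, 0, 0], [0.0585, 0, -0.021, 0, 0, 0, 0]])

```text
time: 13.7
tool_pos: [0.5396, 0.0702, 0.0124]
tcp_rot: [1.157, 1.243, -1.15]
wrist_force: [0.2, -0.6, -0.1]
width: -0.005
```

>>> jog_arm(rows=[[0.0007, 0, 0, 0, 0, 0, 0], [0.0014, 0, 0, 0, 0, 0, 0], [0.002, 0, 0, 0, 0, 0, 0], [0.0025, 0, 0, 0, 0, 0, 0], [0.003, 0, 0, 0, 0, 0, 0], [0.003, 0, 0, 0, 0, 0, 0]])

```text
time: 14.3
tool_pos: [0.5397, 0.0702, 0.01]
tcp_rot: [1.157, 1.243, -1.15]
wrist_force: [-2.3, 0.1, 6.0]
width: 0.002
```

>>> jog_arm(rows=[[0.0005, 0, 0, 0, 0, 0, 0], [0.001, 0, 0, 0, 0, 0, 0], [0.0015, 0, 0, 0, 0, 0, 0], [0.0015, 0, 0, 0, 0, 0, 0]])

```text
time: 14.7
tool_pos: [0.5398, 0.0702, 0.0099]
tcp_rot: [1.156, 1.243, -1.15]
wrist_force: [-5.7, -0.9, 13.1]
width: -0.001
```

It's firm at z = 9.9 mm, the height of the flat leaf's top face. I'll retreat and check.

>>> jog_arm(rows=[[-0.01, 0, 0, 0, 0, 0, 0], [-0.03, 0, 0, 0, 0, 0, 0], [-0.07, 0, 0, 0, 0, 0, 0], [-0.12, 0, 0, 0, 0, 0, 0], [-0.17, 0, 0, 0, 0, 0, 0], [-0.2, 0, 0.05, 0, 0, 0, 0], [-0.2, 0, 0.1, 0, 0, 0, 0], [-0.2, 0, 0.15, 0, 0, 0, 0], [-0.2, 0, 0.2, 0, 0, 0, 0], [-0.2, 0, 0.25, 0, 0, 0, 0], [-0.2, 0, 0.3, 0, 0, 0, 0], [-0.2, 0, 0.35, 0, 0, 0, 0], [-0.2, 0, 0.35, 0, 0, 0, 0]])

```text
time: 16.0
tool_pos: [0.5653, -0.2847, 0.2093]
tcp_rot: [1.158, 1.238, -1.155]
wrist_force: [0.0, -0.3, 0.2]
width: 0.003
```

```bash
python3 - <<'E'
from h import *
s=imaging.read_camera("side");t=imaging.read_camera("top")
cv2.imwrite("pics/s6.png",np.hstack([cv2.resize(s[120:345,200:440],None,fx=1.66,fy=2,interpolation=2),cv2.resize(t[150:350,180:420],None,fx=1.66,fy=2.25,interpolation=2)]))
g=(abs(t.astype(int)-np.array([160,150,150])).sum(2)<45).astype(np.uint8);g[:,:255]=0;g[:,290:]=0;g[:220]=0;g[285:]=0
for c in cv2.findContours(g,0,2)[0]:
    if cv2.contourArea(c)>60: e=cv2.fitEllipse(c);print(e,ray("top",e[0],.036))
print(monitor.read_state()["time"],monitor.read_state()["wrist_force"])
o=np.array([.54,-.0242,0]);ex=np.array([.997,.076,0]);ey=np.array([-.076,.997,0])
print("flat leaf edge corners expected top",[proj("top",o+sx*.095*ex+.13*ey+[0,0,.01]) for sx in(-1,1)],"side",[proj("side",o+sx*.095*ex+.13*ey+[0,0,.01]) for sx in(-1,1)])
m=(cv2.cvtColor(t,6)>165).astype(np.uint8)
for c in cv2.findContours(m[:,:420][:300],0,2)[0]:
    if cv2.contourArea(c)>1500: print(cv2.approxPolyDP(c,4,True)[:,0].tolist())
m=(cv2.cvtColor(s,6)>165).astype(np.uint8)
for c in cv2.findContours(m,0,2)[0]:
    if cv2.contourArea(c)>1500: print("side",cv2.approxPolyDP(c,4,True)[:,0].tolist())
E
```

```text
((272.6025390625, 255.276611328125), (21.54361915588379, 22.68130111694336), 174.89483642578125) [0.5286 0.1522 0.036 ]
16.1 [-0.0244  0.2577  0.2627]
flat leaf edge corners expected top [array([295.9783, 294.477 ]), array([290.2004, 216.238 ])] side [array([253.8746, 229.5569]), array([349.259, 219.371])]
[[339, 213], [290, 218], [297, 294], [347, 289]]
[[394, 208], [346, 213], [353, 289], [403, 285]]
[[174, 88], [173, 136], [223, 135], [223, 88]]
side [[259, 284], [266, 341], [328, 332], [325, 318], [316, 321], [297, 310], [296, 315], [279, 315], [282, 281]]
side [[348, 241], [321, 237], [304, 221], [255, 229], [258, 276], [296, 272], [304, 263], [272, 266], [303, 259], [302, 232], [268, 233], [298, 230], [304, 224], [323, 239]]
side [[418, 116], [428, 147], [482, 143], [468, 114]]
```

View pics/s6.png

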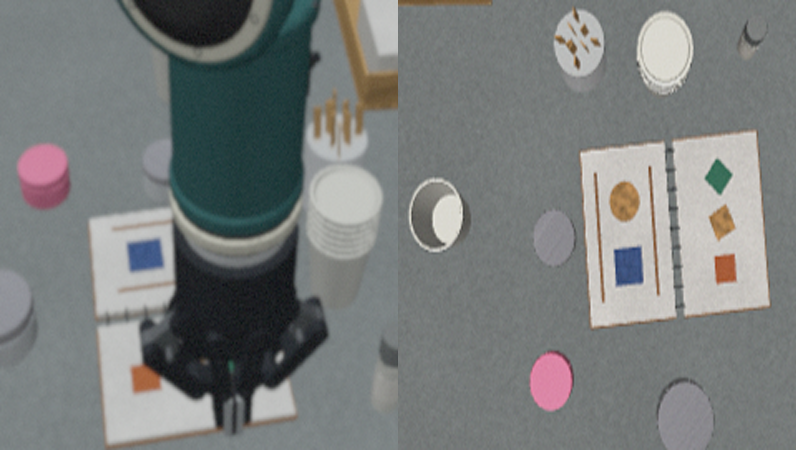

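The leaf lies flat, with its corners matching the prediction to within 2 px. The tin stands upright about 10 mm off the book, and nothing else has moved.

```bash
python3 -c "
from workcell import finish_job
print(finish_job())"
```

```text
the job is handed in; nothing more can be done
None
```

I pushed the tin off the book first, then turned the leaf over the spine and pressed it flat. The job was handed in at about 16 s, against the 54 s limit.

- **Tin:** I pushed it with two fingertips, with no grip. It now stands upright on the table, its centre about 176 mm from the spine line, so about 13 mm clear of the book by that figure.
- **Leaf:** It met the stop at a fingertip height of 9.9 mm; a flat leaf's top face should be at 10 mm. The final press was about 13 N. In the last top picture the left page's outer corners match a flat leaf to within 2 px. Its print shows on the left page, and the right page is uncovered.
- **Bystanders:** In the last pictures they look where they began, and the look-alike tins do too. I did not measure this. The arm hid part of the side view, but the top view was clear.
- **Robot:** It is clear of everything, with the wrist force near zero.

**Disagreements:**
- Midway, the upright leaf's edge bore on the finger roots with about 10 N upward. I fixed that by raising the tool about 18 mm.
- The first tin position differed by about 8 mm between the two cameras. I used the top view, and the tin ended where that predicted.

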